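# Let down the lid of the RF shield box

### The job

The lid of the shielded test box stands open on its folding stay. Push the stay's thumb tab in with a fingertip so that the stay folds and the lid drops, catch the falling lid from underneath on the back of a finger, and lower it gently until it is fully shut, without letting it drop or bang on the rim. Do not grip the lid, leave the board inside and everything else on the bench where they are, and finish clear of the box.

Things in the scene. Friction and masses are not known exactly. Their poses are not given: they have to be found in the camera images.
- shieldbox: open aluminium RF test box, bolted down, 166 mm deep (its x), 280 wide (y), rim 105 mm above the bench, walls 4 mm, inner floor 10 mm up. Origin: centre of the underside. x points from the front wall (facing the robot, x = -83 mm) to the hinge side, y left seen from the robot, z up. Bow handles stand 32 mm out of the side walls; connectors stand 14 mm out of the front wall, 43 to 57 mm up.
- lid (a joint): opening angle (rad): 0 shut, 1.16 as it stands open on the locked stay. It turns about the rear rim (box x = +83 mm, 105 mm up) and swings down towards the robot. Flat aluminium plate 6 mm thick (two 3 mm skins: lid_c0 below, lid_c1 above), 280 wide, reaching 184 mm from the hinge, about 0.4 kg. With the stay folded it falls, braked only by slight hinge drag, and would slam.
- lid_lip (a point): middle of the lid's front lower edge; its x runs along the lid to the hinge, y along the edge, z out of the lid's upper side. Shut, the lid's front overhangs the front wall by 18 mm as a pull lip along the whole width: a finger sloping in under it from the front can let it right down and be drawn out.
- lid_hinge (a point): middle of the hinge line on the rear rim, in the plane of the lid's underside, which lies on the rim when shut; its frame turns with the lid. The stay is pinned under the lid 97 mm from the hinge, at y = -125 mm.
- stay_tab (a point): middle of the pad of the stay's steel thumb tab, 34 mm (along y) by 20 mm, on a 54 mm arm off the knuckle. With the lid open the pad faces the robot and up at 45 degrees, at box x = -61 mm, 188 mm up, y = -122 to -89 mm. Push it towards the hinge and down at 45 degrees: 12 mm or so and a newton or two bring the stay through, then it folds into the box by itself and the lid falls.
- stay_lower (a joint): angle of the stay's lower link (rad): 1.95 locked with the lid open, about 1.87 at dead centre, 0 folded with the lid shut. The stay is two steel links of 72 mm, 12 mm wide, just inside the right-hand side wall (box y = -125 mm), from a pin on the wall (box x = -72 mm, 97 mm up) to the lid; its knuckle, with the thumb tab, folds down towards the hinge.
- dut_board: green circuit board 70 by 100 mm on 10 mm legs on the floor inside the box, loose; origin under its middle
- amp_board: small green board 34 by 60 mm on 18 mm brass legs, 27 mm high, loose, in front of the box; origin under its middle
- power_board: green board 55 by 80 mm on 12 mm legs, 25 mm high, loose, right of the box; origin under its middle
- attenuator: upright steel attenuator, 25 mm across, 50 mm high, loose, in front of the box; origin under its middle
- torque_wrench: open-ended wrench 130 mm long lying in front of the box, loose
- handheld_vna: black handheld analyser 54 by 86 by 14 mm lying left of the box, loose; origin under its middle
- drink_can: can 52 mm across, 100 mm high, standing left of the box, loose; origin under its middle
- adapter_tray: clear divided tray 100 by 140 by 28 mm right of the box, loose; origin under its middle

How it is judged:
On the way:
1. the stay is folded and the lid, part way down (0.1 to 1.0 rad open), is held by a finger under it, nearly still (under 0.5 rad/s) (value of joint lid between 0.1 and 1 rad and velocity of joint lid between -0.5 and 0.5 rad/s and contact force between the fingers and lid_c0 above 0.3 N), for 0.25 s.
At the end, for the whole second after the job is handed in: the lid is fully shut (within 0.03 rad, 6 mm at the lip) and still, and the board in the box and every other loose thing is within 20 mm of where it stood (value of joint lid below 0.03 rad and velocity of joint lid between -0.05 and 0.05 rad/s and distance of each of dut_board, amp_board, power_board, attenuator, torque_wrench, handheld_vna, drink_can, adapter_tray from where it was at the start of the episode below 0.02 m); the robot touches nothing.
It fails at once if the lid reaches the rim faster than 1.5 rad/s (0.3 m/s at the lip, a free drop of a few mm) (value of joint lid below 0.06 rad and velocity of joint lid below -1.5 rad/s).
It fails at once if the lid is gripped: fingers press on its upper and lower skin at once (contact force between the fingers and lid_c1 above 2 N and contact force between the fingers and lid_c0 above 2 N).
It fails at once if the board inside the box is moved or lifted more than 20 mm (distance of dut_board from where it was at the start of the episode above 0.02 m).
It fails at once if another loose thing on the bench is moved or lifted more than 20 mm (distance of any of amp_board, power_board, attenuator, torque_wrench, handheld_vna, drink_can, adapter_tray from where it was at the start of the episode above 0.02 m).
It also fails if it takes over 38 s, if anything falls off the work surface, if the arm or the gripper's body presses on something with over 40 N, if the wrist force passes 120 N, or if a joint passes its speed limit or range.

### The arm

A 6-joint arm with a two-finger parallel gripper is mounted at the origin on the work surface. World frame = base frame: x ahead of the robot, y to its left, z up, the work surface at z = 0. Lengths are in m, angles in rad, forces in N, time in s.
With the tool pointing down it reaches from about 0.325 to 0.775 m from the base axis. Payload 9.3 kg.
Tool frame: the origin (TCP) lies on the centre line of the jaws, within the pads' length; the fingertips stand 8 mm ahead of it and the grasp point (between the pads) lies 11 mm behind it; z points along the fingers, y is the line along which they close (so a half turn about z gives the same grasp; the last joint's range is limited). The gripper opens to 85 mm and grips with 20 to 120 N. Pads are 22 mm wide; open, the fingers measure 114 mm over their backs; the gripper's body (76 mm by 85 mm) begins 54 mm behind the grasp point. The pads swing forward as they close: fully open they stand 13 mm farther back than shut.
Start: joints at [1.149, 0.259, 0.021, 1.334, 0, 1.418], TCP at [0.146, 0.53, 0.239] pointing down, gripper open.
Joint ranges: [-3.04, 3.04], [-0.91, 1.82], [-1.04, 1.36], [-1.92, 1.95], [-1.52, 1.45], [-3.14, 3.14]. Speed limits (rad/s): [2.22, 2.22, 2.79, 3.14, 3.14, 3.14].

### API

Orientations are given as a 3x3 rotation matrix whose columns are the frame's x, y, z axes.
In Python, from workcell import observe, capture, ticket gives the robot as it stands. The module is installed in compiled form; this text tells all that it offers.
- The arm moves only by the shell command python3 -m crank 'ROWS' [FORCE]. ROWS is JSON, a list of rows, each a list of 3 entries, a list of its own where there are three numbers: the turn, a rotation vector about the world's x, y, z each as a share of 180 degrees, from -1 to 1, then the shift along the world's x, y, z each as a share of 0.5 m, from -1 to 1, then the opening, from -1 (shut) to 1 (fully open). A call has 1 to 10 rows; each row is the pose to reach, as a shift and turn from the pose commanded when the call began, turning the shorter way round; what a row does not reach only later rows make up. A row lasts 1/12 s, in which the tool goes at most 41.7 mm and 7.16 degrees, less where a joint would pass 70% of its speed; a pose out of reach is approached as far as the arm can. A call with a number of a shift or a turn outside -1 to 1 is refused whole. A call with a gripper value outside its range is refused whole. The fingers move at their own pace and stop on an object; FORCE is the grip in N (left out, the last holds). Time passes only in rows, so rows that repeat a pose let the fingers close. It gives the time, the measured TCP pose, the force, the opening and the grip force at its end, in the units of the state.
- observe(): the state, without advancing time (a new reading comes with each control period).
- capture(name): name is "scene" or "top"; returns a dict with "image" (420x560x3 uint8, red, green, blue), "depth" (420x560 float32, m along the optical axis (not along the pixel's ray), 0 where there is no reading), "mtx" (3x3 intrinsics, pixels), "k1" (the pictures are not rectified: a ray, as slopes to the right and down, at radius r is drawn at 1 + k1 r^2 times it, then the intrinsics apply), "R" (3x3) and "t" (3): a world point X has camera coordinates R X + t. Camera axes: x right, y down, z forward; pixel columns grow to the right and rows downward; lengths in m; the calibration is good to about 2 mm. A picture is of the moment at which its call begins.
- ticket.hand_in(): hands the job in; it is judged then, once.
The state is a dict: "time_s": time; "joint_pos": joint angles; "joint_velocities": joint speeds; "effort": joint torques, N m; "tool_pos": TCP position; "orientation": TCP orientation; "force": force on the tool from outside, world axes, zero at the start; "ft_torque": the same for the moment, N m; "finger_gap": opening from 0.0 (shut) to 1.0 (fully open); "finger_force": force on a finger pad.
Only numpy, scipy, OpenCV 4.12 (cv2) and the standard library are available. Lean on these libraries where they do the work, as an engineer would, in place of code of your own. Each camera call takes 0.05 s, during which the arm holds its last target. There are 200 camera calls.

## Working session

There is one attempt and no reset: what is moved stays moved. The work goes in short steps, Python scripts to look and compute and a shell command to move; the robot and the scene stay as the last step left them, time stands still between calls to the robot, and variables do not carry over. Pictures are saved under pics/ and viewed, at most 10 in all, crops included, and the job is handed in when it is done.

```bash
mkdir -p pics
cat > h.py <<'E'
import numpy as np, cv2
from workcell import observe, capture, ticket
def pts(c):
    h,w=c["depth"].shape; u,v=np.meshgrid(np.arange(w),np.arange(h))
    K=c["mtx"]; p=np.stack([u,v],-1).reshape(-1,1,2).astype(float)
    xy=cv2.undistortPoints(p,K,np.array([c["k1"],0,0,0.])).reshape(h,w,2)
    P=np.dstack([xy,np.ones((h,w))])*c["depth"][...,None]
    W=(P-c["t"])@c["R"]; W[c["depth"]==0]=np.nan
    return W
def save(n,im): cv2.imwrite(f"pics/{n}.png",im[...,::-1])
E
python3 - <<'E'
from h import *
o=observe(); print({k:np.round(v,3).tolist() for k,v in o.items()})
for n in("scene","top"):
    c=capture(n); np.savez(f"{n}0.npz",**c); save(n+"0",c["image"]); print(n,c["k1"],np.round(-c["R"].T@c["t"],3))
E
```

```text
{'time_s': 0.0, 'joint_pos': [1.149, 0.259, 0.021, 1.334, -0.0, 1.418], 'joint_velocities': [-0.001, 0.001, -0.001, -0.0, -0.002, 0.0], 'effort': [0.002, -55.564, 34.453, 0.014, -0.0, 0.0], 'tool_pos': [0.146, 0.53, 0.239], 'orientation': [[-0.964, 0.266, -0.001], [0.266, 0.964, -0.001], [0.0, -0.001, -1.0]], 'force': [0.061, -0.14, 0.171], 'ft_torque': [0.037, 0.022, 0.0], 'finger_force': 0.0, 'finger_gap': 1.002}
scene 0.04874354196689507 [ 0.55  -0.576  1.046]
top -0.13704908398796875 [0.523 0.006 1.159]
```

View pics/scene0.png

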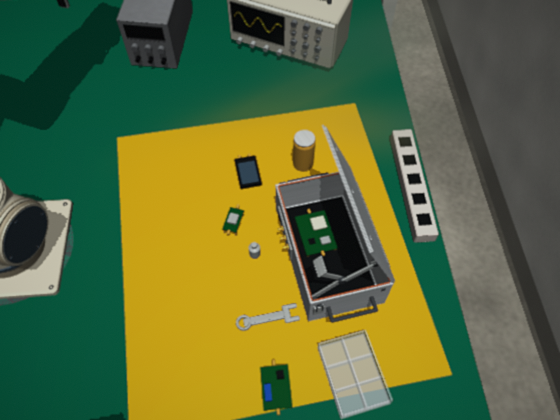

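View pics/top0.png

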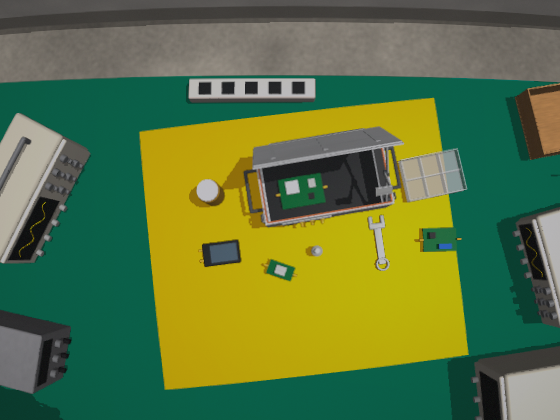

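The scene view shows the box centred near (335,245), with the lid open and the tab at about (325,265). In the top view, the box's front rim runs from (262,222) to (395,207), the tab is at about (385,190), and the lid's top edge runs from (253,150) to (400,140). Next I'll measure these.

```bash
cat > m.py <<'E'
from h import *
D={n:dict(np.load(f"{n}0.npz")) for n in("scene","top")}
W={n:pts(D[n]) for n in D}
for n,(u,v) in {"top":(20,400),"scene":(30,240)}.items(): print(n,"px",(u,v),W[n][v,u].round(3))
t=W["top"]
for nm,(u,v) in dict(rimFL=(263,221),rimFR=(395,207),tab=(385,190),lid1=(300,147),lid2=(380,137),can=(207,190),att=(316,250),amp=(281,270),vna=(222,253),wr=(380,240),pb=(438,240),tray=(432,175)).items(): print(nm,t[v,u].round(3))
# rim
for n in W:
    w=W[n]; m=(abs(w[...,2]-.105)<.004)&(w[...,0]>.35)&(w[...,0]<.8)&(abs(w[...,1])<.35)
    q=w[m][:,:2]; r=cv2.minAreaRect(q.astype(np.float32)*1000); print(n,len(q),r, cv2.boxPoints(r).round(0).tolist())
E
python3 m.py
```

```text
top px (20, 400) [0.151 0.669 0.002]
scene px (30, 240) [ 0.09  -0.043  0.11 ]
rimFL [0.591 0.066 0.089]
rimFR [ 0.631 -0.24  -0.003]
tab [ 0.647 -0.181  0.186]
lid1 [ 0.733 -0.012  0.185]
lid2 [ 0.746 -0.166  0.22 ]
can [0.657 0.187 0.099]
att [ 0.529 -0.051  0.049]
amp [0.483 0.027 0.026]
vna [0.521 0.165 0.012]
wr [ 0.553 -0.202  0.007]
pb [ 0.553 -0.337  0.015]
tray [ 0.704 -0.323  0.023]
scene 987 ((683.1290893554688, -0.8438568115234375), (174.5069580078125, 418.56195068359375), 9.856974601745605) [[561.0, 190.0], [633.0, -222.0], [805.0, -192.0], [733.0, 220.0]]
top 693 ((679.5140991210938, 3.0499267578125), (172.90943908691406, 414.7630310058594), 10.122332572937012) [[558.0, 192.0], [631.0, -216.0], [801.0, -186.0], [728.0, 222.0]]
```

```bash
cat > m2.py <<'E'
from h import *
import sys
D={n:dict(np.load(f"{n}0.npz")) for n in("scene","top")}
for n in D:
    w=pts(D[n]); z=w[...,2]
    m=(abs(z-.105)<.005)&(w[...,0]>.5)&(w[...,0]<.8)&(w[...,1]<.14)&(w[...,1]>-.25)
    q=w[m][:,:2]
    # occupancy picture
    im=np.zeros((300,440,3),np.uint8)
    a=((0.82-q[:,0])*1000).astype(int).clip(0,299); b=((.16-q[:,1])*1000).astype(int).clip(0,439)
    im[a,b]=255; save("rim_"+n,im)
    # front rim: per y bin, min x
    F=[]
    for y in np.arange(-.17,.06,.01):
        s=q[(q[:,1]>y)&(q[:,1]<y+.01)]
        if len(s): F.append([s[:,0].min(),y+.005])
    F=np.array(F,np.float32); l=cv2.fitLine(F,cv2.DIST_HUBER,0,.001,.01).ravel(); print(n,"front",len(F),l.round(4),"yaw",np.degrees(np.arctan2(-l[2-2]*np.sign(l[1]),abs(l[1]))).round(2))
    # lid
    c=m_=(z>.12)&(z<.30)&(w[...,0]>.60)&(w[...,0]<.82)&(w[...,1]<.12)&(w[...,1]>-.23)
    p=w[m_]
    rng=np.random.default_rng(0);best=None
    for _ in range(300):
        a,b,d=p[rng.choice(len(p),3,False)]; nn=np.cross(b-a,d-a); nn/=np.linalg.norm(nn)+1e-12
        k=abs((p-a)@nn)<.003
        if best is None or k.sum()>best.sum(): best=k
    g=p[best]; c0=g.mean(0); nn=np.linalg.svd(g-c0,full_matrices=False)[2][2]; nn*=np.sign(nn[2])
    print(n,"lid",best.sum(),len(p),"n",nn.round(4),"c",c0.round(4),"tilt from horiz",np.arccos(nn[2]).round(3),"yaw",np.degrees(np.arctan2(-nn[1],-nn[0])).round(2), "zmax",g[:,2].max().round(4))
E
python3 m2.py; cd pics; python3 -c "
import cv2,numpy as np
cv2.imwrite('rims.png',np.vstack([cv2.imread('rim_top.png')[:,:],cv2.imread('rim_scene.png')]))"
```

```text
scene front 23 [ 0.1713 -0.9852  0.6045 -0.055 ] yaw 9.87
scene lid 1616 2254 n [0.8977 0.1529 0.4133] c [ 0.731  -0.0765  0.2214] tilt from horiz 1.145 yaw -170.34 zmax 0.2783
top front 23 [ 0.1736 -0.9848  0.6018 -0.05  ] yaw 9.99
top lid 2824 3247 n [0.8997 0.1601 0.406 ] c [ 0.7286 -0.0571  0.2126] tilt from horiz 1.153 yaw -169.91 zmax 0.277
```

View pics/rims.png

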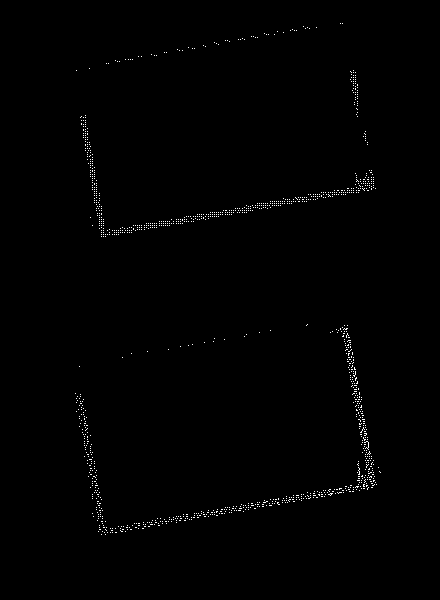

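The top (upper) and scene (lower) rim pictures both give a clean rectangle with yaw of about 10°. In the top one, the front corners are at (101,236) and (374,189). I'll refine the origin and check the tab and lid in the box frame.

```bash
cat > m3.py <<'E'
from h import *
yaw=np.radians(9.95); ex=np.array([np.cos(yaw),np.sin(yaw),0]); ey=np.array([-ex[1],ex[0],0]); ez=np.array([0,0,1.]); B=np.c_[ex,ey,ez]
O=np.array([.689,-.063,0])
D={n:dict(np.load(f"{n}0.npz")) for n in("scene","top")}
def P(a): return (np.percentile(a,[1,50,99])*1000).round(1), len(a)
for n in D:
    b=(pts(D[n])-O)@B; b=b[~np.isnan(b[...,0])]
    r=b[abs(b[:,2]-.105)<.005]
    print(n,"front x (-83..-79)",P(r[(abs(r[:,0]+.081)<.012)&(abs(r[:,1])<.11)][:,0]))
    print("  left y (136..140)",P(r[(abs(r[:,1]-.138)<.012)&(abs(r[:,0])<.06)][:,1]),"right",P(r[(abs(r[:,1]+.138)<.012)&(abs(r[:,0])<.06)][:,1]))
    t=b[(b[:,2]>.165)&(b[:,2]<.21)&(b[:,0]>-.09)&(b[:,0]<-.03)&(b[:,1]<-.06)&(b[:,1]>-.15)]
    print("  tab",*[P(t[:,i])[0] for i in range(3)],len(t))
    l=b[(b[:,2]>.12)&(b[:,2]<.3)&(b[:,0]>-.02)&(b[:,0]<.1)&(abs(b[:,1])<.15)]
    th=np.arctan2(l[:,2]-.105,.083-l[:,0]); k=abs(th-1.16)<.12; print("  lid perp offs",P((-(.083-l[k,0])*-np.sin(1.16)*-1+(l[k,2]-.105)*np.cos(1.16)))," y",P(l[k,1])," rad",P(np.hypot(l[k,0]-.083,l[k,2]-.105)))
T=np.array([-.061,-.098,.188]); u=(ex-ez)/2**.5; y=(ex+ez)/2**.5
w=lambda p:O+B@p
for s in (.118,.038): print("TCP",s,(w(T)-s*u+.041*y).round(4))
from scipy.spatial.transform import Rotation as R
Rt=np.c_[ey,y,u]; o=observe(); dq=R.from_matrix(Rt@np.array(o["orientation"]).T).as_rotvec()/np.pi
print("turn",dq.round(4),"u",u.round(3),"y",y.round(3),"ey",ey.round(3),"cur",o["tool_pos"])
E
python3 m3.py
```

```text
scene front x (-83..-79) (array([-82. , -79. , -75.5]), 321)
  left y (136..140) (array([131.6, 135.1, 140.7]), 154) right (array([-141.9, -138.3, -127.4]), 262)
  tab [-66.5 -56.9 -34.6] [-124.1 -112.   -89.9] [165.9 186.1 196. ] 225
  lid perp offs (array([-7.8,  6.8,  8.4]), 1503)  y (array([-141. ,  -31.4,  134.3]), 1503)  rad (array([ 55.7, 150.3, 185.6]), 1503)
top front x (-83..-79) (array([-83.9, -80.8, -77.7]), 293)
  left y (136..140) (array([132.9, 135.8, 138.6]), 127) right (array([-140.7, -137.5, -134.2]), 57)
  tab [-69.9 -61.1 -38.1] [-123.  -108.4  -88.2] [167.  186.5 195.3] 173
  lid perp offs (array([-1.6,  3.7,  5.7]), 2730)  y (array([-135.1,    0.7,  135.6]), 2730)  rad (array([ 32.7, 130.8, 185.3]), 2730)
TCP 0.118 [ 0.5922 -0.1795  0.3004]
TCP 0.038 [ 0.6479 -0.1697  0.2439]
turn [ 0.1772 -0.195  -0.3397] u [ 0.696  0.122 -0.707] y [0.696 0.122 0.707] ey [-0.173  0.985  0.   ] cur [0.14595284 0.53003194 0.23873438]
```

```bash
python3 -m crank '[[[0,0,0],[0.05,-0.05,0.16],0.6],[[0.0886,-0.0975,-0.17],[0.4,-0.7,0.16],0.6],[[0.0886,-0.0975,-0.17],[0.4,-0.7,0.16],0.6],[[0.0886,-0.0975,-0.17],[0.4,-0.7,0.16],0.6],[[0.0886,-0.0975,-0.17],[0.4,-0.7,0.16],0.6],[[0.0886,-0.0975,-0.17],[0.4,-0.7,0.16],0.6],[[0.0886,-0.0975,-0.17],[0.4,-0.7,0.16],0.6],[[0.0886,-0.0975,-0.17],[0.4,-0.7,0.16],0.6],[[0.0886,-0.0975,-0.17],[0.4,-0.7,0.16],0.6],[[0.0886,-0.0975,-0.17],[0.4,-0.7,0.16],0.6]]'
```

```text
time_s: 0.93
tool_pos: [0.3314, 0.2054, 0.3164]
orientation: [[-0.668, 0.653, 0.356], [0.735, 0.654, 0.179], [-0.116, 0.382, -0.917]]
force: [0.6, 0.7, -0.0]
finger_gap: 0.803
finger_force: 0.0
```

```bash
cat > rel.py <<'E'
from h import *
import sys
from scipy.spatial.transform import Rotation as R
yaw=np.radians(9.95); ex=np.array([np.cos(yaw),np.sin(yaw),0]); ey=np.array([-ex[1],ex[0],0]); ez=np.array([0,0,1.]); B=np.c_[ex,ey,ez]
O=np.array([.689,-.063,0])
def go(tcp_box_mm,pitch=45):
    """shares from the present pose to a TCP in the box frame, tool z sloping down by pitch"""
    a=np.radians(pitch); u=np.cos(a)*ex-np.sin(a)*ez; y=np.sin(a)*ex+np.cos(a)*ez
    o=observe(); d=(O+B@(np.array(tcp_box_mm)/1000)-o["tool_pos"])/.5
    r=R.from_matrix(np.c_[ey,y,u]@np.array(o["orientation"]).T).as_rotvec()/np.pi
    print("turn",r.round(4),"shift",d.round(4))
def where():
    o=observe(); b=(np.array(o["tool_pos"])-O)@B*1000
    z=B.T@np.array(o["orientation"])[:,2]; f=B.T@np.array(o["force"])
    print("t",round(o["time_s"],2),"box",b.round(1),"toolz",z.round(3),"F",f.round(2),"gap",round(float(o["finger_gap"]),3),"q",np.round(o["joint_pos"],2))
if __name__=="__main__":
    where()
    if len(sys.argv)>1: go([float(v) for v in sys.argv[1:4]],*(float(v) for v in sys.argv[4:]))
E
python3 rel.py -115.4 -98 300.4
```

```text
t 0.93 box [-305.9  326.2  316.4] toolz [ 0.382  0.115 -0.917] F [ 0.72  0.57 -0.02] gap 0.803 q [ 0.28 -0.31 -0.41  1.06  0.07  1.11]
turn [ 0.0885 -0.0968 -0.1699] shift [ 0.5218 -0.7697 -0.0321]
```

```bash
python3 -m crank '[[[0.0886,-0.0975,-0.17],[0.49,-0.72,-0.03],0.6],[[0.0886,-0.0975,-0.17],[0.49,-0.72,-0.03],0.6],[[0.0886,-0.0975,-0.17],[0.49,-0.72,-0.03],0.6],[[0.0886,-0.0975,-0.17],[0.49,-0.72,-0.03],0.6],[[0.0886,-0.0975,-0.17],[0.49,-0.72,-0.03],0.6],[[0.0886,-0.0975,-0.17],[0.49,-0.72,-0.03],0.6],[[0.0886,-0.0975,-0.17],[0.49,-0.72,-0.03],0.6],[[0.0886,-0.0975,-0.17],[0.49,-0.72,-0.03],0.6],[[0.0886,-0.0975,-0.17],[0.49,-0.72,-0.03],0.6],[[0.0886,-0.0975,-0.17],[0.49,-0.72,-0.03],0.6]]'; python3 -m crank '[[[0,0,0],[0,0,0],0.6],[[0,0,0],[0,0,0],0.6],[[0,0,0],[0,0,0],0.6],[[0,0,0],[0,0,0],0.6]]' >/dev/null; python3 rel.py -115.4 -98 300.4
```

```text
time_s: 1.77
tool_pos: [0.5612, -0.1318, 0.3015]
orientation: [[-0.171, 0.697, 0.697], [0.985, 0.12, 0.121], [0.001, 0.707, -0.707]]
force: [-0.7, 1.4, 1.4]
finger_gap: 0.798
finger_force: 0.0
t 2.1 box [-138.3  -42.2  301.8] toolz [ 0.707  0.    -0.707] F [ 0.4   1.2  -0.08] gap 0.803 q [-0.64 -0.09 -0.47  0.59  0.54  0.93]
turn [-0.0002  0.      0.0001] shift [ 0.0643 -0.102  -0.0028]
```

```bash
python3 -m crank '[[[0,0,0],[0.064,-0.102,-0.003],0.6],[[0,0,0],[0.064,-0.102,-0.003],0.6],[[0,0,0],[0.064,-0.102,-0.003],0.6],[[0,0,0],[0.12,-0.092,-0.06],0.6],[[0,0,0],[0.176,-0.082,-0.116],0.6],[[0,0,0],[0.176,-0.082,-0.116],0.6],[[0,0,0],[0.176,-0.082,-0.116],0.6]]' >/dev/null; python3 rel.py -58.9 -98 243.9
python3 - <<'E'
from h import *
c=capture("scene"); np.savez("scene1.npz",**c); im=c["image"][190:330,240:420]; save("s1",cv2.resize(im,None,fx=4,fy=4,interpolation=cv2.INTER_CUBIC))
E
```

```text
t 2.68 box [-58.3 -96.4 242.3] toolz [ 0.706  0.003 -0.708] F [ 0.23 -0.37  0.7 ] gap 0.803 q [-0.6   0.12 -0.42  0.41  0.52  0.97]
turn [-0.0007 -0.0007 -0.0006] shift [-0.0005 -0.0034  0.0031]
```

View pics/s1.png

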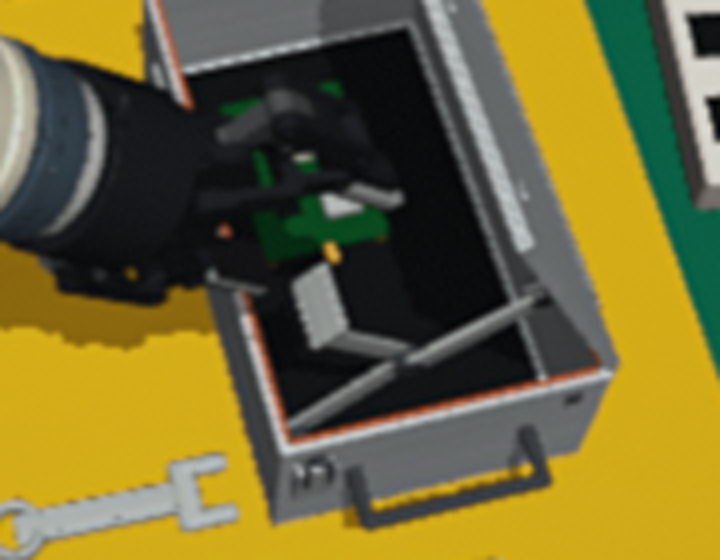

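The crop shows the gripper entering with its upper pad at about (380,195), its lower pad at about (240,282), and the tab pad at (320,305). I'll check the real fingertip positions from depth.

```bash
cat > tips.py <<'E'
from rel import *
def look(fn):
    c=dict(np.load(fn)); b=(pts(c)-O)@B; b=b[~np.isnan(b[...,0])]
    tcp=(np.array(observe()["tool_pos"])-O)@B; a=np.pi/4
    q=b-tcp; L=q[:,0]*.7071-q[:,2]*.7071; Y=q[:,0]*.7071+q[:,2]*.7071
    k=(abs(q[:,1])<.03)&(L>-.06)&(L<.03)&(abs(Y)<.07)
    for nm,s in(("up",Y>.015),("low",Y<-.015)):
        m=k&s; print(nm,m.sum(),"L",np.percentile(L[m]*1000,[50,95,99,100]).round(1) if m.any() else "", "Y",np.percentile(Y[m]*1000,[0,5,50,95,100]).round(1),"x",np.percentile(q[m][:,1]*1000,[1,99]).round(1))
        t=m&(L>L[m].max()-.012); print("   tip",t.sum(),(b[t].mean(0)*1000).round(1),"Y",(Y[t].min()*1000).round(1),(Y[t].max()*1000).round(1))
look("scene1.npz")
E
python3 tips.py
```

```text
up 353 L [-45.4  -2.   29.1  29.9] Y [22.5 34.3 45.4 66.  69.9] x [-18.1  11.3]
   tip 10 [  11.2 -106.9  272.9] Y 69.2 69.9
low 341 L [-32.3  -1.5   1.4   3.7] Y [-67.4 -60.5 -36.  -33.  -24.9] x [-13.6  11. ]
   tip 49 [-85.6 -98.4 221.1] Y -47.2 -32.7
```

```bash
python3 -m crank '[[[0,0,0],[0.022,0.004,-0.0225],0.6],[[0,0,0],[0.042,0.007,-0.042],0.6],[[0,0,0],[0.042,0.007,-0.042],0.6],[[0,0,0],[0.042,0.007,-0.042],0.6],[[0,0,0],[0.042,0.007,-0.042],0.6]]' >/dev/null; python3 rel.py
```

```text
t 3.15 box [-37.4 -99.  224.7] toolz [ 0.708 -0.001 -0.706] F [ 0.43 -0.03  0.89] gap 0.795 q [-0.57  0.16 -0.42  0.35  0.5   0.99]
```

```bash
python3 -m crank '[[[0,0,0],[0.006,0.001,-0.006],0.6],[[0,0,0],[0.009,0.0015,-0.009],0.6],[[0,0,0],[0.012,0.002,-0.012],0.6],[[0,0,0],[0.015,0.0026,-0.015],0.6],[[0,0,0],[0.018,0.003,-0.018],0.6]]' >/dev/null; python3 rel.py;  python3 - <<'E'
from rel import *
c=capture("top"); np.savez("top1.npz",**c)
b=(pts(c)-O)@B; l=b[(b[...,2]>.11)&(b[...,0]>-.1)&(b[...,0]<.07)&(b[...,1]>-.0)&(b[...,1]<.13)]
print("lid",len(l),np.percentile(np.arctan2(l[:,2]-.105,.083-l[:,0]),[5,50,95]))
E
```

```text
t 3.57 box [-27.7 -99.3 213.9] toolz [ 0.707 -0.    -0.707] F [-0.33  0.27  0.64] gap 0.798 q [-0.56  0.19 -0.42  0.32  0.49  1.01]
lid 1202 [1.16492023 1.19350561 1.23297616]
```

```bash
python3 -m crank '[[[0,0,0],[0.003,0.0005,-0.003],0.6],[[0,0,0],[0.006,0.001,-0.006],0.6],[[0,0,0],[0.009,0.0015,-0.009],0.6],[[0,0,0],[0.009,0.0015,-0.009],0.6]]' >/dev/null; python3 rel.py;  cat > lid.py <<'E'
from rel import *
c=capture("top")
b=(pts(c)-O)@B; b=b[~np.isnan(b[...,0])]; l=b[(b[:,2]>.1)&(b[:,0]>-.12)&(b[:,0]<.07)&(b[:,1]>.0)&(b[:,1]<.13)]
r=np.hypot(.083-l[:,0],l[:,2]-.105); l=l[r<.195]; r=r[r<.195]; th=np.arctan2(l[:,2]-.105,.083-l[:,0])-np.arcsin(np.clip(.006/r,0,1)); k=r>.08
print("lid",len(l),np.percentile(th[k],[5,50,95]).round(3))
E
python3 lid.py
```

```text
t 3.95 box [-23.2 -99.1 208.7] toolz [ 0.707  0.    -0.707] F [ 0.08 -0.01 -0.38] gap 0.801 q [-0.55  0.2  -0.43  0.31  0.49  1.01]
lid 1472 [-0.046  1.127  1.143]
```

```bash
python3 -m crank '[[[0,0,0],[0,0,0],0.6],[[0,0,0],[0,0,0],0.6],[[0,0,0],[0,0,0],0.6]]' >/dev/null; python3 rel.py; python3 lid.py;python3 - <<'E'
from h import *
c=capture("scene"); im=c["image"][170:330,240:420]; save("s2",cv2.resize(im,None,fx=4,fy=3.7,interpolation=cv2.INTER_CUBIC))
E
```

```text
t 4.25 box [-23.4 -99.1 209.2] toolz [ 0.707 -0.    -0.707] F [-0.24  0.54 -0.47] gap 0.803 q [-0.55  0.2  -0.43  0.31  0.49  1.01]
lid 1928 [-0.041  1.05   1.065]
```

View pics/s2.png

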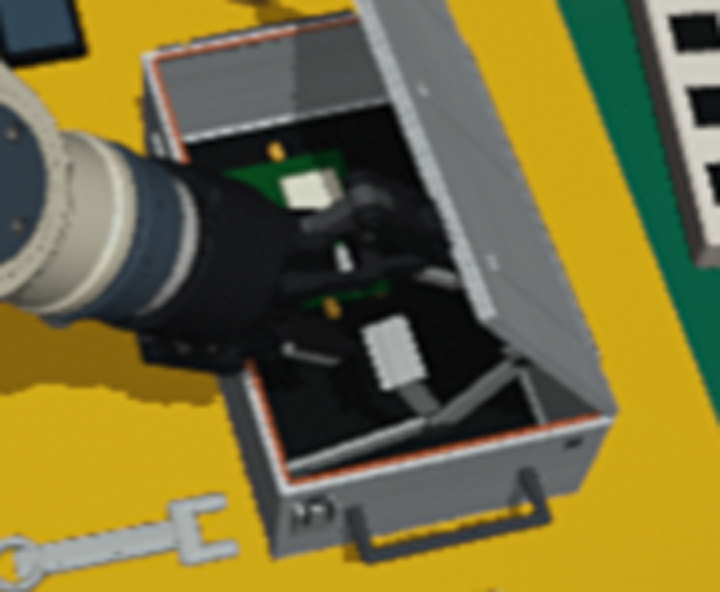

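The picture shows the stay folding, with the tab now at (395,350). The lid is resting on the upper finger near (440,275) at about 1.05 rad. Next I'll lower it to about 0.75 and hold.

```bash
python3 -m crank '[[[0,0,0],[-0.0098,-0.0017,-0.006],0.6],[[0,0,0],[-0.0197,-0.0035,-0.012],0.6],[[0,0,0],[-0.0295,-0.005,-0.018],0.6],[[0,0,0],[-0.0394,-0.007,-0.024],0.6],[[0,0,0],[-0.049,-0.0087,-0.03],0.6],[[0,0,0],[-0.059,-0.0104,-0.036],0.6],[[0,0,0],[-0.069,-0.012,-0.042],0.6],[[0,0,0],[-0.0788,-0.014,-0.048],0.6],[[0,0,0],[-0.0886,-0.0156,-0.054],0.6],[[0,0,0],[-0.0886,-0.0156,-0.054],0.6]]' >/dev/null; python3 rel.py; python3 lid.py;python3 -m crank '[[[0,0,0],[0,0,0],0.6],[[0,0,0],[0,0,0],0.6],[[0,0,0],[0,0,0],0.6],[[0,0,0],[0,0,0],0.6],[[0,0,0],[0,0,0],0.6],[[0,0,0],[0,0,0],0.6]]' >/dev/null; python3 rel.py; python3 lid.py
```

```text
t 5.18 box [-69.3 -99.1 181.4] toolz [ 0.707 -0.    -0.708] F [-1.63  1.08 -0.89] gap 0.798 q [-0.62  0.17 -0.54  0.25  0.53  0.95]
lid 3539 [-0.033  0.743  0.759]
t 5.73 box [-68.1 -99.3 182.5] toolz [ 0.708 -0.    -0.707] F [-1.89  0.71 -0.52] gap 0.799 q [-0.61  0.17 -0.54  0.25  0.53  0.95]
lid 3497 [-0.034  0.752  0.768]
```

```bash
python3 -m crank '[[[0,0,0],[0,0,0],0.44],[[0,0,0],[0,0,0],0.28],[[0,0,0],[0,0,0],0.12],[[0,0,0],[0,0,0],-0.04],[[0,0,0],[0,0,0],-0.2],[[0,0,0],[0,0,0],-0.36],[[0,0,0],[0,0,0],-0.52],[[0,0,0],[0,0,0],-0.68],[[0,0,0],[0,0,0],-0.84],[[0,0,0],[0,0,0],-1]]' 20 >/dev/null; python3 -m crank '[[[0,0,0],[0,0,0],-1],[[0,0,0],[0,0,0],-1],[[0,0,0],[0,0,0],-1]]' >/dev/null; python3 rel.py; python3 lid.py;python3 - <<'E'
from rel import *
c=capture("scene"); np.savez("scene3.npz",**c); im=c["image"][170:330,240:420]; save("s3",cv2.resize(im,None,fx=4,fy=3.7,interpolation=cv2.INTER_CUBIC))
E
```

```text
t 6.87 box [-68.3 -99.2 182.3] toolz [ 0.707 -0.    -0.707] F [ 0.31 -0.01 -2.42] gap 0.002 q [-0.61  0.17 -0.54  0.25  0.53  0.95]
lid 4217 [-0.031  0.563  0.582]
```

View pics/s3.png

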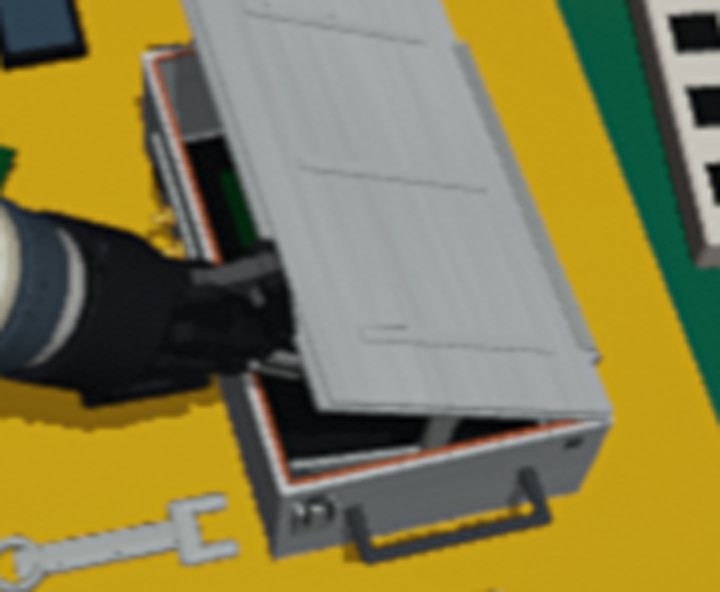

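The picture shows the lid resting with its lip on the closed fingers at about (290,290), at 0.56 rad. I'll keep lowering while drawing back.

```bash
python3 -m crank '[[[0,0,0],[-0.0106,-0.0018,-0.0115],-1],[[0,0,0],[-0.0212,-0.0037,-0.023],-1],[[0,0,0],[-0.032,-0.0055,-0.0345],-1],[[0,0,0],[-0.0424,-0.0074,-0.046],-1],[[0,0,0],[-0.048,-0.0084,-0.058],-1],[[0,0,0],[-0.054,-0.0094,-0.07],-1],[[0,0,0],[-0.0595,-0.0104,-0.083],-1],[[0,0,0],[-0.065,-0.0114,-0.096],-1],[[0,0,0],[-0.0705,-0.0124,-0.109],-1],[[0,0,0],[-0.0705,-0.0124,-0.109],-1]]' >/dev/null; python3 -m crank '[[[0,0,0],[0,0,0],-1],[[0,0,0],[0,0,0],-1]]' >/dev/null; python3 rel.py; python3 lid.py;python3 - <<'E'
from rel import *
c=capture("scene"); im=c["image"][170:330,240:420]; save("s4",cv2.resize(im,None,fx=4,fy=3.7,interpolation=cv2.INTER_CUBIC))
E
```

```text
t 7.97 box [-104.4  -99.   127.5] toolz [ 0.707  0.    -0.708] F [-7.01  1.77 -1.6 ] gap 0.001 q [-0.67  0.2  -0.68  0.11  0.56  0.9 ]
lid 4811 [0.152 0.179 0.202]
```

View pics/s4.png

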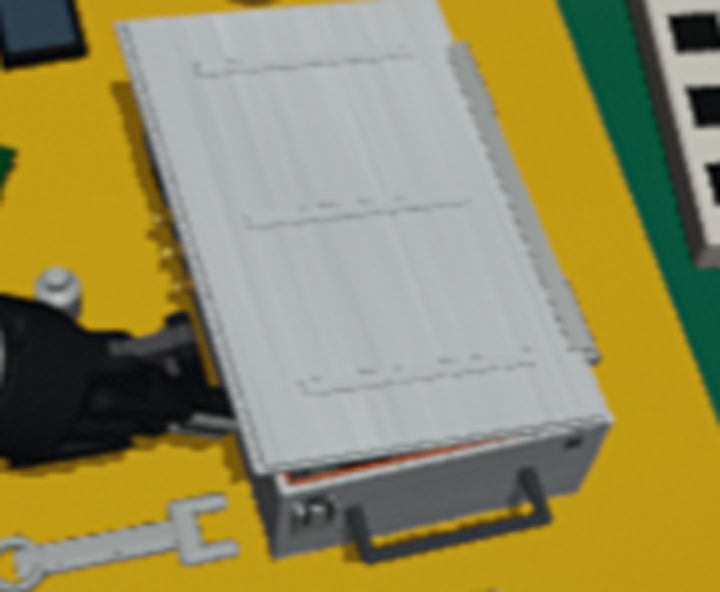

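```bash
python3 -m crank '[[[0,0,0],[-0.002,-0.0004,-0.007],-1],[[0,0,0],[-0.004,-0.0008,-0.014],-1],[[0,0,0],[-0.005,-0.001,-0.021],-1],[[0,0,0],[-0.006,-0.0012,-0.028],-1],[[0,0,0],[-0.007,-0.0014,-0.035],-1],[[0,0,0],[-0.008,-0.0016,-0.042],-1],[[0,0,0],[-0.009,-0.0018,-0.049],-1],[[0,0,0],[-0.010,-0.0019,-0.056],-1],[[0,0,0],[-0.0108,-0.0019,-0.062],-1],[[0,0,0],[-0.0108,-0.0019,-0.068],-1]]' >/dev/null; python3 -m crank '[[[0,0,0],[0,0,0],-1],[[0,0,0],[0,0,0],-1]]' >/dev/null; python3 rel.py; python3 lid.py
```

```text
t 9.07 box [-109.3  -99.4   94.1] toolz [ 0.708 -0.    -0.707] F [ 0.18  0.47 -0.15] gap 0.003 q [-0.68  0.24 -0.73  0.01  0.56  0.89]
lid 4874 [-0.036 -0.008  0.017]
```

```bash
python3 -m crank '[[[0,0,0],[-0.02,-0.0035,0],-1],[[0,0,0],[-0.059,-0.0104,0],-1],[[0,0,0],[-0.059,-0.0104,0],-1],[[0,0,0],[-0.12,-0.021,0.06],-1],[[0,0,0],[-0.18,-0.031,0.12],-1],[[0,0,0],[-0.256,-0.045,0.2],-1],[[0,0,0],[-0.256,-0.045,0.2],-1],[[0,0,0],[-0.256,-0.045,0.2],-1],[[0,0,0],[-0.256,-0.045,0.2],-1]]' >/dev/null; python3 -m crank '[[[0,0,0],[0,0,0],-1],[[0,0,0],[0,0,0],-1],[[0,0,0],[0,0,0],-1]]' >/dev/null;python3 rel.py; python3 lid.py
python3 - <<'E'
from h import *
c=capture("top"); save("t5",c["image"])
E
```

```text
t 10.12 box [-239.2  -98.7  192.7] toolz [ 0.707  0.002 -0.708] F [-0.1  -0.58 -1.01] gap 0.0 q [-0.95 -0.04 -0.7   0.5   0.69  0.59]
lid 4864 [-0.036 -0.008  0.018]
```

View pics/t5.png

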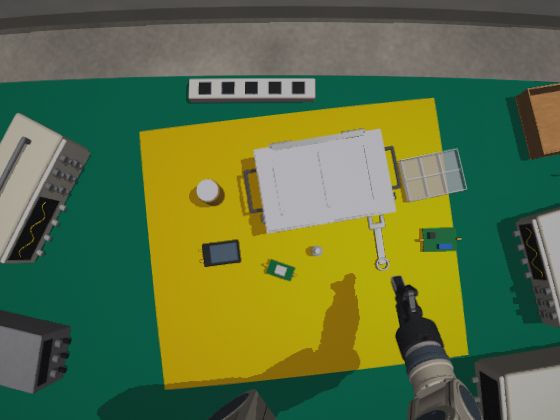

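The top view shows the lid shut over the box. The loose things are where they were: can (207,190), attenuator (316,250), wrench (380,240). The arm is clear, with the gripper at (405,300). I'm handing in.

```bash
python3 -c "
from workcell import ticket; print(ticket.hand_in())"
```

```text
the job is handed in; nothing more can be done
None
```

The lid is fully shut: I pushed the tab, caught the lid on the back of the upper finger, held it at about 0.75 rad, and lowered it gently. The other bench items look unmoved in the last picture, the arm is clear of the box, and I handed the job in at about 10 s of the 38 s allowed (no verdict was returned).

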